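# Load the board tester and key-start it

### The arm

A 7-joint arm with a two-finger parallel gripper is mounted at the origin on the work surface. World frame = base frame: x ahead of the robot, y to its left, z up, the work surface at z = 0. Lengths are in mm, angles in degrees, forces in N, time in s.
With the tool pointing down it reaches from about 425 to 875 mm from the base axis. Payload 8.4 kg.
Tool frame: the origin (TCP) lies at the very end of the fingers, on their centre line; the grasp point (between the pads) lies 19 mm behind it; z points along the fingers, y is the line along which they close (so a half turn about z gives the same grasp; the last joint's range is limited). The gripper opens to 87 mm and grips with 3 to 60 N. Pads are 19 mm wide; open, the fingers measure 117 mm over their backs; the gripper's body (75 mm by 190 mm) begins 51 mm behind the grasp point.
Start: joints at [-5.684, 19.091, 2.286, 83.961, -0.768, 76.965, -3.352], TCP at [649.972, -0.012, 222.546] pointing down, gripper open.
Joint ranges: [-147.57, 147.57], [-21.85, 119.76], [-74.77, 79.35], [14.55, 137.4], [-85.83, 265.84], [4.83, 119.75], [-152.11, 152.11]. Speed limits (degrees/s): [127.2, 127.2, 159.86, 159.86, 180, 180, 180].

### API

Orientations are given as [roll, pitch, yaw] about the fixed x, y, z axes, in that order (R = Rz(yaw) Ry(pitch) Rx(roll)).
In Python, from rig import bot gives the robot as it stands.
- The arm moves only by the tool send_rows, never from a script. Its argument "steps" is a list that holds one entry, the list of rows, each a list of 7 numbers: the turn, a rotation vector about the tool's x, y, z normalised to -1 to 1, where 1 is 45 degrees, then the shift along the tool's x, y, z normalised to -1 to 1, where 1 is 0.25 m, then the opening, from -1 (shut) to 1 (fully open). A call has 1 to 20 rows; each row shifts and turns the commanded pose from where the row before left it, along the tool's axes as they then stand; what a row does not reach is not made up. A row lasts 1/10 s, in which the tool goes at most 50 mm and 8.59 degrees, less where a joint would pass 70% of its speed; a pose out of reach is approached as far as the arm can. A call with a number of a shift or a turn outside -1 to 1 is refused whole. A call with a gripper value outside its range is refused whole. The fingers move at their own pace and stop on an object; "force" is the grip in N (left out, the last holds). Time passes only in rows, so rows that do not move let the fingers close. It gives the time, the measured TCP pose, the force, the opening and the grip force at its end, in the units of the state.
- bot.state(): the state, without advancing time (a new reading comes with each control period).
- bot.grab_frame(name): name is "scene" or "side" or "wrist"; returns a dict with "pixels" (420x560x3 uint8, red, green, blue), "range_z" (420x560 float32, mm along the optical axis (not along the pixel's ray), 0 where there is no reading), "vertical_fov" (degrees; the focal length in pixels is half the picture's height over the tangent of half this angle, whatever the lens; pixels are square), "cx", "cy" (the principal point, pixels), "world_from_camera" (4x4, takes a point from camera to world coordinates); the wrist camera has in their place "mount" (4x4, takes a point from camera to tool coordinates, whose origin is the TCP and whose axes are the flange's). Camera axes: x right, y up, looking along -z (the intrinsics and any distortion apply to the point x, -y, -z); pixel columns grow to the right and rows downward; lengths in mm; the calibration is good to about 2 mm. A picture is of the moment at which its call begins: read the wrist's pose just before it.
- bot.finish_job(): hands the job in; it is judged then, once.
The state is a dict: "time_s": time; "q": joint angles; "joint_vel": joint speeds; "joint_torque": joint torques, N m; "eef_pos": TCP position; "ee_rot": TCP orientation; "ft_force": force on the tool from outside, world axes, zero at the start; "moment": the same for the moment, N m; "opening": opening from 0.0 (shut) to 1.0 (fully open); "grip_force": force on a finger pad.
Only numpy, scipy, OpenCV 4.12 (cv2) and the standard library are available. Lean on these libraries where they do the work, as an engineer would, in place of code of your own. Each camera call takes 0.05 s, during which the arm holds its last target. There are 200 camera calls.

### The job

Slide the circuit-board carrier along its bed until it is fully home against the stop under the test head. Then turn the orange key clockwise, past the green RUN mark, to the yellow START mark against its spring, hold it there for a full second without forcing it, and let it spring back to stay at RUN. Do not turn the key before the carrier is home, and leave the solder spool and heat sink where they are.

Things in the scene. Friction and masses are not known exactly. Their poses are not given: they have to be found in the camera images.
- tester: Fixed white board tester, 300 mm long (its x) by 146 mm wide by 86 mm high. Origin at the centre of its underside, on the table; +x is the direction in which the carrier is pushed home. Its flat bed is 20 mm high; two aluminium rails (12 mm wide, 32 mm above the table, inner faces at y = +57 and -57 mm) guide the carrier from x = -150 mm. The upright stop is at x = +120 mm; the bridge-shaped test head, 60 mm long, spans x = +70 to +130 mm with 44 mm free height over the bed.
- carrier: Loose grey tray, 120 mm (x) by 108 mm (y) by 10 mm, 0.2 to 0.42 kg, with a green circuit board on it, lying between the tester's rails with its x along the tester's x. Origin at the centre of its underside. Home is when its front edge meets the stop: its origin is then at x = +60 mm of the tester (at the start 50 to 95 mm short of that). A blue push lip, 8 mm thick, 70 mm wide, 32 mm high from the underside, stands along its rear edge.
- carrier_lip (a point): Centre of the blue lip's rear face, where it is pushed: 60 mm behind the carrier's origin, 16 mm above its underside.
- keybox: Fixed grey box with a black top plate, 120 mm (x) by 110 mm (y) by 60 mm high, origin at the centre of its underside on the table. White, green and yellow painted marks radiate from the key's axis: OFF at +60 degrees (counter-clockwise from the box's +x, seen from above), RUN along the box's +x, START at about -32 degrees.
- key_axis (a point): Point of the vertical axis of the key, 15 mm behind the box's origin (its -x), 89 mm above the table, at mid height of the key's bow.
- key_arm (a point): Point on the key's long arm, 40 mm from the axis, at mid height and mid thickness. The orange bow is an upright bar 10 mm thick, 30 mm high (74 to 104 mm above the table), reaching 55 mm from the axis in the pointing direction and 15 mm the other way. The plate below it is flat at 60 mm.
- key_run (a joint): Turn of the lock from OFF (0) to RUN (1.047 rad, a firm stop), clockwise from above positive; it starts between 0 and 0.2. Stays where it is left (friction 0.045 N m: about 1 N at the arm point). The key's direction in the box is 1.047 - key_run - key_start from the box's +x, counter-clockwise positive.
- key_start (a joint): Further clockwise turn of the bow beyond the lock, 0 at rest; 0.55 rad is the yellow START mark, 0.65 rad the hard stop. Anything from 0.42 rad on makes START. A spring (0.10 N m at 0 rising to 0.17 N m, 2.5 to 4.5 N at the arm point) returns it to 0 in about half a second when let go; it yields only once the lock is at RUN.
- spool: Bystander: white solder reel standing on its flange, 56 mm diameter, 44 mm high, about 135 mm beyond the key box's centre. Origin at the centre of its underside.
- heatsink: Bystander: finned aluminium heat sink 40 x 60 x 30 mm, in front of the key box on the robot's side. Origin at the centre of its underside.
Not all that is in view belongs to the job. What is meant by the keybox is not purple, and is the larger of those in its own colour.

How it is judged (in metres and radians):
On the way, in this order (a step that is already met when the one before it is completed fails the run):
1. the carrier is home against the stop (within 5 mm), flat on the bed, with the key still short of RUN (x of carrier in the frame of tester above 0.055 m and z of carrier in the frame of tester below 0.024 m and value of joint key_run below 0.4 rad), for 0.2 s.
2. with the carrier home, the key is held at START (key_start over 0.42 rad, the lock at RUN) for 0.8 s on end (x of carrier in the frame of tester above 0.055 m and z of carrier in the frame of tester below 0.024 m and value of joint key_run above 0.9 rad and value of joint key_start above 0.42 rad), for 0.8 s.
3. the key has sprung back to RUN (key_run over 0.90, key_start under 0.08 rad) (value of joint key_run above 0.9 rad and value of joint key_start below 0.08 rad), for 0.2 s.
At the end, for the whole second after the job is handed in: The carrier lies flat within 5 mm of its stop and at rest, the key rests at RUN (key_run over 0.90 rad, key_start under 0.08 rad), the robot touches nothing (all of step 3 and x of carrier in the frame of tester above 0.055 m and z of carrier in the frame of tester below 0.024 m and velocity of joint key_run between -0.1 and 0.1 rad/s and linear speed of carrier below 0.02 m/s).
It fails at once if the key is turned towards RUN (key_run over 0.5 rad) while the carrier is more than 8 mm short of home (x of carrier in the frame of tester below 0.052 m and value of joint key_run above 0.5 rad).
It fails at once if the key or its box is pushed with more than 40 N (contact force between keybox and anything else above 40 N).
It fails at once if the solder spool is moved by more than 15 mm (distance of spool from where it was at the start of the episode above 0.015 m).
It fails at once if the heat sink is moved by more than 15 mm (distance of heatsink from where it was at the start of the episode above 0.015 m).
It also fails if it takes over 54 s, if anything falls off the work surface, if the arm or the gripper's body presses on something with over 40 N, if the wrist force passes 120 N, or if a joint passes its speed limit or range.

## Working session

There is one attempt and no reset: what is moved stays moved. The work goes in short steps, Python scripts to look and compute and a tool call to move; the robot and the scene stay as the last step left them, time stands still between calls to the robot, and variables do not carry over. Pictures are saved under pics/ and viewed, at most 10 in all, crops included, and the job is handed in when it is done.

Besides the shell and the picture viewer there is one more tool, called after "Call:" as name(argument=value, ...), one argument or row to a line, values as JSON. send_rows: Moves the arm, as the interface text tells. Its arguments: {"type":"object","properties":{"steps":{"type":"array","items":{"type":"array","items":{"type":"array","items":{"type":"number","minimum":-1,"maximum":1}}}},"force":{"type":"number"}},"required":["steps"]}

```bash
mkdir -p pics; cat > h.py <<'E'
import numpy as np, cv2
from rig import bot
def grab(n):
    s=bot.state(); f=bot.grab_frame(n); f['s']=s
    np.savez('/tmp/%s.npz'%n,**{k:v for k,v in f.items() if k!='s'}); return f
def load(n): return dict(np.load('/tmp/%s.npz'%n))
def cloud(f):
    p=f['range_z']; H,W=p.shape
    fl=H/2/np.tan(np.radians(float(f['vertical_fov']))/2)
    u,v=np.meshgrid(np.arange(W),np.arange(H))
    P=np.stack([(u-f['cx'])/fl*p,-(v-f['cy'])/fl*p,-p,np.ones_like(p)],-1)
    return (P@np.array(f['world_from_camera']).T)[...,:3]
E
python3 - <<'E'
from h import *
for n in('scene','side'):
    f=grab(n); print(n,[ (k,np.round(v,2).tolist() if not isinstance(v,str) else v) for k,v in f.items() if k not in('pixels','range_z','s')])
    cv2.imwrite('pics/%s0.png'%n,f['pixels'][...,::-1])
s=bot.state();print(s)
E
```

```text
scene [('vertical_fov', 49.63), ('cx', 284.35), ('cy', 208.13), ('world_from_camera', [[-0.47, -0.5, 0.72, 1308.08], [0.88, -0.25, 0.4, 430.06], [-0.02, 0.83, 0.56, 639.28], [0.0, 0.0, 0.0, 1.0]])]
side [('vertical_fov', 55.27), ('cx', 274.86), ('cy', 206.65), ('world_from_camera', [[-0.76, 0.49, -0.43, 208.38], [-0.65, -0.56, 0.51, 499.46], [0.0, 0.66, 0.75, 748.58], [0.0, 0.0, 0.0, 1.0]])]
{'time_s': 0.1, 'q': array([-5.68465918, 19.12606164,  2.28362882, 84.00350888, -0.76812839,
       76.96504246, -3.35355147]), 'joint_vel': array([-0.01843696, -0.12643933, -0.02312947, -0.19660585,  0.00020338,
       -0.00369059, -0.06592368]), 'joint_torque': array([ 3.73962146e-03, -6.57807541e+01,  1.33961700e+00, -4.04708719e+01,
       -5.96434018e-02,  4.10120690e-02, -6.81097418e-06]), 'eef_pos': array([ 6.49598769e+02, -1.21881544e-03,  2.21787784e+02]), 'ee_rot': array([-1.79920745e+02,  4.59909014e-03,  8.99991213e+01]), 'ft_force': array([-0.05262769, -0.72640805,  0.22683176]), 'moment': array([ 0.0291907 , -0.008033  ,  0.00224842]), 'grip_force': 0.0, 'opening': 1.0037148558066673}
```

View pics/scene0.png

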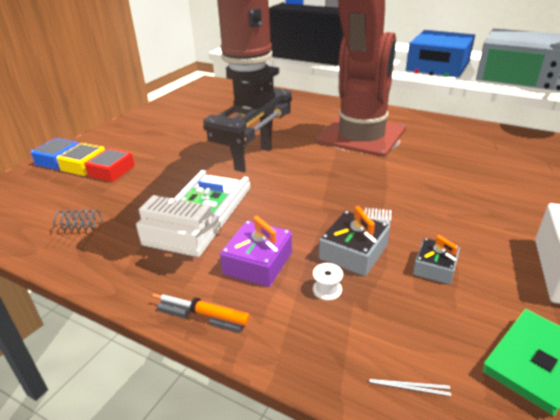

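View pics/side0.png

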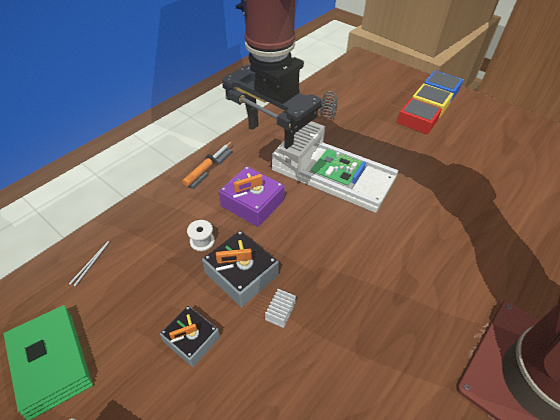

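Scene: the tester is at about (195,210) with its blue lip at (210,186). The large grey keybox is at (355,240), the spool at (327,281) and the heat sink at (378,214). The purple box (257,250) and the small grey box (437,258) are decoys. In the side view the keybox is at (241,265) and the tester at (335,165).

```bash
python3 - <<'E'
from h import *
R={'scene':dict(box=(315,200,395,275),test=(130,165,255,255),spool=(305,260,350,305),hs=(362,203,395,222)),
   'side':dict(box=(198,225,285,310),test=(265,118,405,215),spool=(182,215,218,255),hs=(262,286,300,330))}
for n in R:
    f=load(n); C=cloud(f); hsv=cv2.cvtColor(f['pixels'],cv2.COLOR_RGB2HSV); h,s,v=[hsv[...,i].astype(int) for i in range(3)]
    print(n,'table z',np.median(C[300:340,150:170,2]))
    def reg(k):
        m=np.zeros(h.shape,bool); a,b,c,d=R[n][k]; m[b:d,a:c]=1; return m&(f['range_z']>0)
    def rect(P): 
        r=cv2.minAreaRect(P[:,:2].astype(np.float32)); return np.round(np.concatenate([r[0],r[1],[r[2]]]),1)
    b=reg('box'); z=C[...,2]
    top=b&(abs(z-60)<4); print('box top',top.sum(),rect(C[top]))
    key=b&(h>5)&(h<16)&(s>180)&(z>72); P=C[key]; print('key',key.sum(),P.mean(0),rect(P),P[:,2].min(),P[:,2].max())
    for nm,m in(('white',b&(s<40)&(v>190)&(abs(z-60)<5)),('green',b&(h>45)&(h<80)&(s>120)),('yellow',b&(h>22)&(h<35)&(s>150))):
        if m.sum()>3: print(nm,m.sum(),np.round(C[m].mean(0),1))
    t=reg('test'); blue=t&(h>100)&(h<125)&(s>130)&(z>25); P=C[blue]; print('blue',blue.sum(),np.round(P.mean(0),1),rect(P),P[:,2].min(),P[:,2].max())
    tt=t&(z>12)&(z<110)&(s<60); print('tester',rect(C[tt]),'z max',np.percentile(z[tt],99))
    hd=t&(abs(z-86)<4); print('head',rect(C[hd]))
    g=t&(h>45)&(h<80)&(s>120); print('pcb',rect(C[g]),np.round(C[g].mean(0),1))
    for k in('spool','hs'):
        m=reg(k)&(z>12)&(s<80); print(k,rect(C[m]),np.percentile(z[m],98))
E
```

```text
scene table z 0.27883008319844294
box top 1391 [572.4 193.  106.8 118.6  86.5]
key 166 [573.78877315 208.3314044   93.74676664] [569.7 207.9  70.7  10.7  47.1] 79.12691038790035 105.98446016788057
white 102 [574.6 230.6  59.3]
green 32 [598.2 188.5  60.9]
yellow 45 [587.1 166.6  60.6]
blue 116 [ 536.8 -204.5   44.2] [ 538.9 -207.2    9.4   63.3    9.3] 32.51965195975106 51.95683419845511
tester [ 600.9 -129.4  328.9  276.8    8.9] z max 88.21729259827649
head [ 690.9 -121.6   63.9  264.4   10.2]
pcb [ 618.4 -100.2  326.7   85.3   63.2] [ 574.9 -179.9   33.8]
spool [677.8 183.7 104.7  54.7   8.2] 46.27531670377472
hs [472.9 210.3  93.2  57.7  17.3] 60.66327901541743
side table z -0.09453703041049266
box top 1809 [567.9 190.1 107.9 115.3  85.9]
key 100 [560.842128   204.04049589  88.16729449] [566.1 206.1  67.1   8.7  47.7] 75.74448411178184 104.74561966131762
white 86 [565.7 209.6  61.4]
green 14 [604.9 186.2  60.6]
yellow 20 [593.9 161.1  60.2]
blue 110 [ 531.2 -205.8   44.5] [ 532.7 -209.4    7.2   69.1    9.1] 25.11077475591219 53.72668142202042
tester [ 593.3 -155.4  300.6  233.6   10. ] z max 88.52645982325404
head [ 698.6 -180.8   61.8  146.5    9.6]
pcb [ 591.7 -199.7  108.   101.8   10.7] [ 592.9 -190.5   33.1]
spool [675.9 199.9  54.8 117.4  58.1] 60.0646517327072
hs [464.8 205.7  74.5  60.1  16.6] 31.602770705228917
```

Call:
send_rows(
  steps=[
    [[0,0,0,-0.143,-0.098,0,-0.3],[0,0,0,-0.143,-0.098,0,-0.3],[0,0,0,-0.143,-0.098,0,-0.3],[0,0,0,-0.143,-0.098,0,-0.3],[0,0,0,-0.143,-0.098,0,-0.3],[0,0,0,-0.143,-0.098,0,-0.3],[0,0,-0.171,0,0,0.034,-0.3],[0,0,-0.171,0,0,0.034,-0.3],[0,0,-0.171,0,0,0.034,-0.3],[0,0,-0.171,0,0,0.034,-0.3],[0,0,-0.171,0,0,0.034,-0.3],[0,0,-0.171,0,0,0.034,-0.3],[0,0,-0.171,0,0,0.034,-0.3],[0,0,-0.171,0,0,0.034,-0.3],[0,0,-0.171,0,0,0.034,-0.3],[0,0,-0.171,0,0,0.034,-0.3],[0,0,-0.171,0,0,0.034,-0.3],[0,0,-0.171,0,0,0.034,-0.3],[0,0,-0.171,0,0,0.034,-0.3],[0,0,0,0,0,0,-0.3]],
  ],
)

```text
time_s: 2.1
eef_pos: [501.9, -214.2, 110.6]
ee_rot: [179.9, -0.1, -169.8]
ft_force: [-0.6, 0.4, 0.2]
opening: 0.346
grip_force: 0.0
```

```bash
python3 - <<'E'
from h import *
f=grab('wrist'); s=f['s']; print({k:np.round(s[k],2) for k in('time_s','q','eef_pos','ee_rot','ft_force','opening')})
print(np.round(f['mount'],3).tolist(),f['vertical_fov'])
f=grab('side')
cv2.imwrite('pics/s1.png',cv2.resize(f['pixels'][90:230,240:420,::-1],None,fx=4,fy=4))
E
```

```text
{'time_s': np.float64(2.1), 'q': array([ 17.09,  12.29,   1.53, 106.31,  -0.37,  61.56, 118.91]), 'eef_pos': array([ 501.93, -214.18,  110.63]), 'ee_rot': array([ 1.7993e+02, -1.3000e-01, -1.6984e+02]), 'ft_force': array([-0.57,  0.39,  0.2 ]), 'opening': np.float64(0.35)}
[[0.0, 0.952, 0.305, 85.928], [1.0, -0.0, -0.0, -0.823], [-0.0, 0.305, -0.952, -160.912], [0.0, 0.0, 0.0, 1.0]] 70.0967995418208
```

View pics/s1.png

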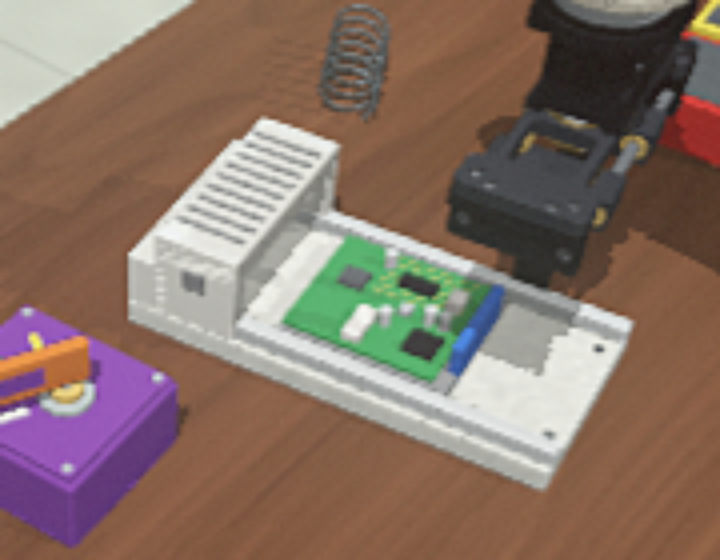

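The fingers, at about (530,260) in the crop, hang over the empty bed behind the blue lip (480,330). I'll go down and push.

Call:
send_rows(
  steps=[
    [[0,0,0,0,0,0.102,-0.3],[0,0,0,0,0,0.102,-0.3],[0,0,0,0,0,0.102,-0.3],[0,0,0,0,0,0,-0.3],[0,0,0,-0.024,0,0,-0.3],[0,0,0,-0.024,0,0,-0.3],[0,0,0,-0.024,0,0,-0.3],[0,0,0,-0.024,0,0,-0.3],[0,0,0,-0.024,0,0,-0.3],[0,0,0,-0.024,0,0,-0.3],[0,0,0,-0.024,0,0,-0.3],[0,0,0,-0.024,0,0,-0.3],[0,0,0,-0.024,0,0,-0.3]],
  ],
)

```text
time_s: 3.5
eef_pos: [556.6, -205.0, 35.5]
ee_rot: [180.0, -0.0, -170.0]
ft_force: [-2.7, -0.5, 3.1]
opening: 0.35
grip_force: 1.4
```

Call:
send_rows(
  steps=[
    [[0,0,0,-0.024,0,0,-0.3],[0,0,0,-0.024,0,0,-0.3],[0,0,0,-0.024,0,0,-0.3],[0,0,0,-0.016,0,0,-0.3],[0,0,0,-0.016,0,0,-0.3],[0,0,0,0,0,0,-0.3]],
  ],
)

```text
time_s: 4.1
eef_pos: [582.5, -200.2, 35.5]
ee_rot: [180.0, 0.0, -169.9]
ft_force: [-0.4, -1.0, -0.4]
opening: 0.349
grip_force: 0.0
```

```bash
python3 - <<'E'
from h import *
f=grab('side'); s=f['s']; print({k:np.round(s[k],2) for k in('time_s','eef_pos','ee_rot','ft_force')})
C=cloud(f); hsv=cv2.cvtColor(f['pixels'],cv2.COLOR_RGB2HSV); h,S=hsv[...,0],hsv[...,1]; z=C[...,2]
t=np.zeros(h.shape,bool); t[118:215,265:405]=1
m=t&(h>100)&(h<125)&(S>130)&(z>25); print(m.sum(),np.round(C[m].mean(0),1))
o=np.array([600.1,-197.8]); a=np.radians(9.8); X=np.array([np.cos(a),np.sin(a)])
print('lip x range',np.percentile((C[m][:,:2]-o)@X,[2,50,98]),'tcp',(s['eef_pos'][:2]-o)@X)
cv2.imwrite('pics/s2.png',cv2.resize(f['pixels'][90:230,240:420,::-1],None,fx=4,fy=4))
E
```

```text
{'time_s': np.float64(4.1), 'eef_pos': array([ 582.53, -200.23,   35.51]), 'ee_rot': array([ 1.8000e+02,  4.0000e-02, -1.6994e+02]), 'ft_force': array([-0.38, -1.  , -0.43])}
15 [ 590.1 -168.1   41.5]
lip x range [-6.00801239 -5.46436282 -1.40318595] tcp -17.72928154684719
```

Call:
send_rows(
  steps=[
    [[0,0,0,-0.008,0,0,-0.3],[0,0,0,-0.008,0,0,-0.3],[0,0,0,0,0,0,-0.3]],
  ],
)

```text
time_s: 4.45
eef_pos: [585.9, -199.8, 35.5]
ee_rot: [180.0, 0.0, -170.0]
ft_force: [-0.7, -0.3, -0.2]
opening: 0.346
grip_force: 0.1
```

Call:
send_rows(
  steps=[
    [[0,0,0,-0.008,0,0,-0.3],[0,0,0,0,0,0,-0.3]],
  ],
)

```text
time_s: 4.65
eef_pos: [587.9, -199.5, 35.6]
ee_rot: [-180.0, 0.0, -170.0]
ft_force: [0.0, -0.5, -0.1]
opening: 0.351
grip_force: 0.2
```

Call:
send_rows(
  steps=[
    [[0,0,0,-0.008,0,0,-0.3],[0,0,0,0,0,0,-0.3]],
  ],
)

```text
time_s: 4.85
eef_pos: [589.2, -199.3, 35.5]
ee_rot: [180.0, -0.1, -170.0]
ft_force: [-3.8, 0.6, 2.5]
opening: 0.349
grip_force: 1.9
```

Call:
send_rows(
  steps=[
    [[0,0,0,-0.008,0,0,-0.3],[0,0,0,0,0,0,-0.3]],
  ],
)

```text
time_s: 5.05
eef_pos: [589.2, -199.2, 35.3]
ee_rot: [179.9, -0.3, -170.0]
ft_force: [-13.1, 0.8, 8.9]
opening: 0.349
grip_force: 6.0
```

Call:
send_rows(
  steps=[
    [[0,0,0,-0.008,0,0,-0.3],[0,0,0,0,0,0,-0.3]],
  ],
)

```text
time_s: 5.25
eef_pos: [589.3, -199.3, 35.3]
ee_rot: [179.9, -0.5, -170.0]
ft_force: [-20.5, 0.4, 14.8]
opening: 0.355
grip_force: 9.9
```

Call:
send_rows(
  steps=[
    [[0,0,0,0.02,0,0,-0.3],[0,0,0,0.03,0,0,-0.3],[0,0,0,0.05,0,0,-0.3],[0,0,0,0,0,-0.16,-0.3],[0,0,0,0,0,-0.16,-0.3],[0,0,0,0,0,-0.16,-1],[0,0,0,0,0,-0.16,-1],[0,0,0,-0.0225,0.147,0,-1],[0,0,0,-0.0225,0.147,0,-1],[0,0,0,-0.0225,0.147,0,-1],[0,0,0,-0.0225,0.147,0,-1],[0,0,0,-0.0225,0.147,0,-1],[0,0,0,-0.0225,0.147,0,-1]],
  ],
)

```text
time_s: 6.55
eef_pos: [563.2, 21.3, 195.7]
ee_rot: [-180.0, 0.0, -170.0]
ft_force: [-0.5, -0.8, -0.1]
opening: 0.008
grip_force: 0.0
```

```bash
python3 - <<'E'
from h import *
s=bot.state(); print({k:np.round(s[k],2) for k in('time_s','eef_pos','ee_rot','ft_force','opening')})
o=np.array([600.1,-197.8]); a=np.radians(9.8); X=np.array([np.cos(a),np.sin(a)])
for n,bx,kx in(('side',(265,118,405,215),(198,225,285,310)),('scene',(130,165,255,255),(315,200,395,275))):
    f=grab(n); C=cloud(f); hsv=cv2.cvtColor(f['pixels'],cv2.COLOR_RGB2HSV); h,S=hsv[...,0],hsv[...,1]; z=C[...,2]
    def reg(b):
        t=np.zeros(h.shape,bool); t[b[1]:b[3],b[0]:b[2]]=1; return t
    m=reg(bx)&(h>100)&(h<125)&(S>130)&(z>25)
    if m.sum(): print(n,m.sum(),'lip x',np.percentile((C[m][:,:2]-o)@X,[2,50,98]),'z',C[m][:,2].max())
    t=reg(kx); top=t&(abs(z-60)<4)
    k=t&(h>5)&(h<16)&(S>180)&(z>98)&(z<108)
    for q in(top,k):
        if q.sum()>20: print(q.sum(),np.round(np.concatenate([np.ravel(x) for x in cv2.minAreaRect(C[q][:,:2].astype(np.float32))]),1))
    if n=='side': cv2.imwrite('pics/s3.png',cv2.resize(f['pixels'][100:320,180:420,::-1],None,fx=2.7,fy=2.7))
E
```

```text
{'time_s': np.float64(6.55), 'eef_pos': array([563.21,  21.34, 195.68]), 'ee_rot': array([-1.7999e+02,  5.0000e-02, -1.6998e+02]), 'ft_force': array([-0.49, -0.83, -0.08]), 'opening': np.float64(0.01)}
side 111 lip x [-0.68876042  1.24307975  6.24098723] z 748.5806157719236
1814 [567.8 190.3 106.6 116.3  86.2]
scene 1 lip x [8.95828564 8.95828564 8.95828564] z 50.754195236909254
1386 [570.8 193.  106.4 117.8  86.2]
74 [569.9 208.3  68.6  10.8  47.7]
```

View pics/s3.png

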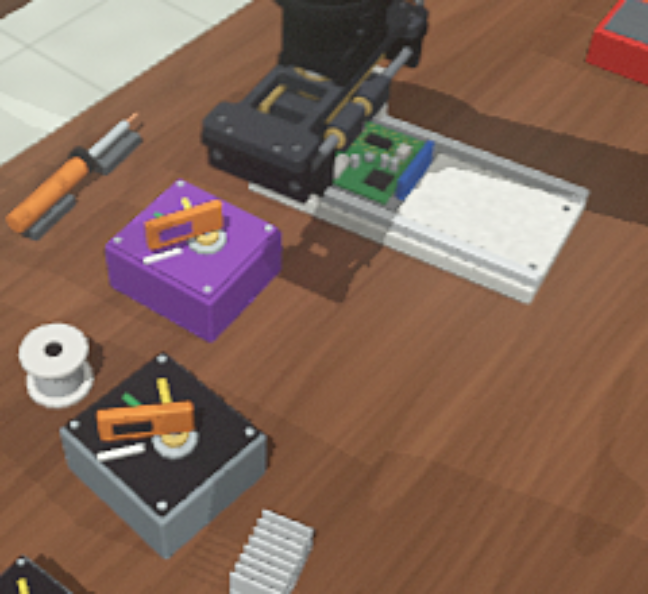

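The lip at about (415,165) in the crop sits at tester x≈0, so the carrier is home. The keybox key is at (145,420), still near OFF and untouched.

Call:
send_rows(
  steps=[
    [[0,0,0,-0.0233,0.1453,0,-1],[0,0,0,-0.0233,0.1453,0,-1],[0,0,0,-0.0233,0.1453,0,-1],[0,0,0,-0.0233,0.1453,0,-1],[0,0,0,-0.0233,0.1453,0,-1],[0,0,0,-0.0233,0.1453,0,-1],[0,0,0.167,0,0,0,-1],[0,0,0.167,0,0,0,-1],[0,0,0.167,0,0,0,-1],[0,0,0.167,0,0,0,-1],[0,0,0.167,0,0,0,-1],[0,0,0.167,0,0,0,-1],[0,0,0.167,0,0,0,-1],[0,0,0,0,0,0,-1]],
  ],
)

```text
time_s: 8.05
eef_pos: [560.2, 240.2, 195.5]
ee_rot: [180.0, 0.0, 137.3]
ft_force: [0.4, -0.3, 0.8]
opening: 0.006
grip_force: 0.0
```

```bash
python3 - <<'E'
from h import *
from scipy.spatial.transform import Rotation as Ro
f=grab('wrist'); s=f['s']; print({k:np.round(s[k],2) for k in('time_s','q','eef_pos','ee_rot','ft_force','opening')})
T=np.eye(4); T[:3,:3]=Ro.from_euler('xyz',s['ee_rot'],degrees=True).as_matrix(); T[:3,3]=s['eef_pos']
f['world_from_camera']=T@f['mount']; C=cloud(f); z=C[...,2]
hsv=cv2.cvtColor(f['pixels'],cv2.COLOR_RGB2HSV); h,S=hsv[...,0],hsv[...,1]
near=(abs(C[...,0]-565)<75)&(abs(C[...,1]-200)<75)
k=near&(h>4)&(h<17)&(S>170)&(z>95)&(z<112)
for q in(k,near&(abs(z-60)<4)):
    if q.sum()>20: print(q.sum(),np.round(np.concatenate([np.ravel(x) for x in cv2.minAreaRect(C[q][:,:2].astype(np.float32))]),1), np.median(z[q]))
cv2.imwrite('pics/w1.png',f['pixels'][...,::-1])
E
```

```text
{'time_s': np.float64(8.05), 'q': array([-20.84,  15.64,  -7.95,  91.64,   2.25,  72.86,  18.13]), 'eef_pos': array([560.19, 240.23, 195.55]), 'ee_rot': array([1.7999e+02, 2.0000e-02, 1.3729e+02]), 'ft_force': array([ 0.38, -0.29,  0.81]), 'opening': np.float64(0.01)}
128 [564.7 206.4  68.9   9.7  49.4] 97.4182085572248
5801 [567.  189.8 103.2 112.3  86.2] 58.67376131872874
```

View pics/w1.png

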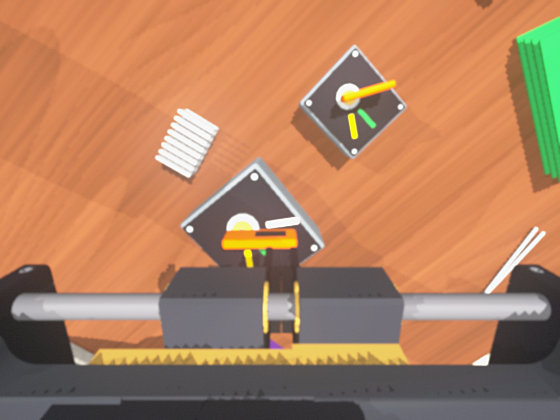

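The image shows the key at (260,240) with the white mark above it. The fingertips at (282,275) are shifted by parallax; by the measured pose they are 27 mm on the CCW side of the key. I'll go down there.

Call:
send_rows(
  steps=[
    [[0,0,0,0,0,0.112,-1],[0,0,0,0,0,0.112,-1],[0,0,0,0,0,0.112,-1],[0,0,0,0,0,0.108,-1],[0,0,0,0,0,0,-1],[0,0,0,-0.02,0,0,-1],[0,0,0,-0.02,0,0,-1],[0,0,0,0,0,0,-1]],
  ],
)

```text
time_s: 8.9
eef_pos: [569.4, 233.4, 86.3]
ee_rot: [179.9, 0.1, 137.4]
ft_force: [-0.3, -0.1, -0.3]
opening: 0.006
grip_force: 0.0
```

Call:
send_rows(
  steps=[
    [[0,0,0,-0.008,0,0,-1],[0,0,0,0,0,0,-1]],
  ],
)

```text
time_s: 9.1
eef_pos: [569.5, 232.8, 85.3]
ee_rot: [179.9, 0.0, 137.4]
ft_force: [-0.0, -0.2, -0.1]
opening: 0.003
grip_force: 0.0
```

Call:
send_rows(
  steps=[
    [[0,0,0.0889,-0.0116,0.0038,0,-1],[0,0,0.0889,-0.0116,0.0038,0,-1],[0,0,0.0889,-0.0116,0.0038,0,-1],[0,0,0.0889,-0.0116,0.0038,0,-1],[0,0,0.0889,-0.0116,0.0038,0,-1],[0,0,0.0889,-0.0116,0.0038,0,-1],[0,0,0,0,0,0,-1]],
  ],
)

```text
time_s: 9.8
eef_pos: [584.3, 222.6, 84.9]
ee_rot: [180.0, -0.0, 113.4]
ft_force: [0.3, 0.2, 0.6]
opening: 0.009
grip_force: 0.0
```

```bash
cat > k.py <<'E'
from h import *
s=bot.state(); print({k:np.round(s[k],2) for k in('time_s','eef_pos','ee_rot','ft_force')})
A=np.array([553.5,191.8]); th=np.radians(s['ee_rot'][2]-90); d=s['eef_pos'][:2]-A
print('theta',np.degrees(th),'radial',d@[np.cos(th),np.sin(th)],'tang',d@[-np.sin(th),np.cos(th)])
for n,kx in(('side',(198,225,285,310)),('scene',(315,195,400,275))):
    f=grab(n); C=cloud(f); hsv=cv2.cvtColor(f['pixels'],cv2.COLOR_RGB2HSV); h,S=hsv[...,0],hsv[...,1]; z=C[...,2]
    t=np.zeros(h.shape,bool); t[kx[1]:kx[3],kx[0]:kx[2]]=1
    q=t&(h>4)&(h<17)&(S>170)&(z>72)&(z<110)
    if q.sum()>20: print(n,q.sum(),np.round(np.concatenate([np.ravel(x) for x in cv2.minAreaRect(C[q][:,:2].astype(np.float32))]),1))
    cv2.imwrite('/tmp/k_%s.png'%n,cv2.resize(f['pixels'][kx[1]-30:kx[3]+10,kx[0]-20:kx[2]+20,::-1],None,fx=4,fy=4))
E
python3 k.py
```

```text
{'time_s': np.float64(9.8), 'eef_pos': array([584.34, 222.63,  84.85]), 'ee_rot': array([179.96,  -0.  , 113.37]), 'ft_force': array([0.32, 0.2 , 0.61])}
theta 23.368942969781386 radial 40.54199093654576 tang 16.06571556350327
side 91 [561.9 195.1  47.3   9.7  21.5]
scene 57 [601.  213.6  12.1  12.   21.2]
```

Call:
send_rows(
  steps=[
    [[0,0,0.0889,-0.0116,0.0038,0,-1],[0,0,0.0889,-0.0116,0.0038,0,-1],[0,0,0.0889,-0.0116,0.0038,0,-1],[0,0,0.0889,-0.0116,0.0038,0,-1],[0,0,0.0889,-0.0116,0.0038,0,-1],[0,0,0.0889,-0.0116,0.0038,0,-1],[0,0,0,0,0,0,-1],[0,0,0,0,0,0,-1]],
  ],
)

```text
time_s: 10.7
eef_pos: [593.3, 207.1, 84.5]
ee_rot: [-180.0, 0.0, 89.6]
ft_force: [0.3, -1.1, 0.7]
opening: 0.006
grip_force: 0.0
```

```bash
python3 k.py
```

```text
{'time_s': np.float64(10.7), 'eef_pos': array([593.29, 207.09,  84.5 ]), 'ee_rot': array([-1.7998e+02,  1.0000e-02,  8.9610e+01]), 'ft_force': array([ 0.3 , -1.12,  0.67])}
theta -0.39291610892956896 radial 39.68181040984151 tang 15.558387047532094
scene 49 [605.9 193.8  10.   12.7  33.3]
```

Call:
send_rows(
  steps=[
    [[0,0,0.0889,-0.0116,0.004,0,-1],[0,0,0.0889,-0.0116,0.004,0,-1],[0,0,0.0889,-0.0116,0.004,0,-1],[0,0,0.0889,-0.0116,0.004,0,-1],[0,0,0,0,0,0,-1]],
  ],
)

```text
time_s: 11.3
eef_pos: [596.1, 195.6, 84.5]
ee_rot: [-180.0, -0.0, 73.4]
ft_force: [0.9, 2.2, -0.7]
opening: 0.002
grip_force: 1.3
```

Call:
send_rows(
  steps=[
    [[0,0,0.0889,-0.0116,0.004,0,-1],[0,0,0.0889,-0.0116,0.004,0,-1],[0,0,0.0889,-0.0116,0.004,0,-1],[0,0,0.0889,-0.0116,0.004,0,-1],[0,0,0,0,0,0,-1]],
  ],
)

```text
time_s: 11.8
eef_pos: [595.5, 183.6, 84.6]
ee_rot: [-180.0, -0.1, 57.5]
ft_force: [2.4, 4.1, -1.6]
opening: 0.004
grip_force: 2.1
```

```bash
python3 k.py; cp /tmp/k_scene.png pics/k1.png
```

```text
{'time_s': np.float64(11.8), 'eef_pos': array([595.49, 183.56,  84.64]), 'ee_rot': array([-1.800e+02, -5.000e-02,  5.753e+01]), 'ft_force': array([ 2.38,  4.11, -1.62])}
theta -32.47030285621757 radial 39.84825343934816 tang 15.586696809142605
side 38 [542.3 198.4   8.9   4.8  61.3]
scene 176 [578.6 189.9  31.6  68.5  56.9]
```

View pics/k1.png

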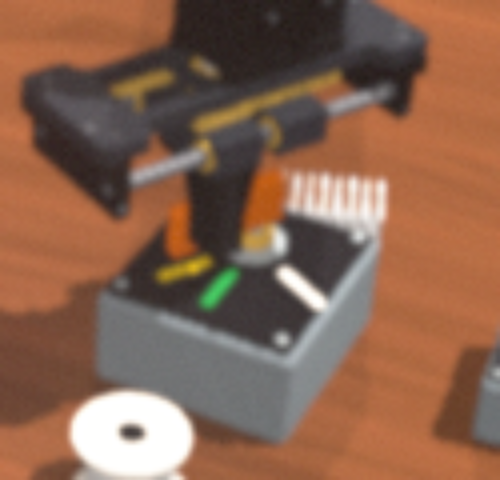

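The key at (180,230)–(265,195) lies over the yellow mark (185,268), and the push force is about 5 N. I'll add a touch more and hold.

Call:
send_rows(
  steps=[
    [[0,0,0.044,-0.0058,0.002,0,-1],[0,0,0,0,0,0,-1],[0,0,0,0,0,0,-1],[0,0,0,0,0,0,-1],[0,0,0,0,0,0,-1],[0,0,0,0,0,0,-1],[0,0,0,0,0,0,-1],[0,0,0,0,0,0,-1],[0,0,0,0,0,0,-1],[0,0,0,0,0,0,-1],[0,0,0,0,0,0,-1],[0,0,0,0,0,0,-1],[0,0,0,0,0,0,-1],[0,0,0,0,0,0,-1]],
  ],
)

```text
time_s: 13.3
eef_pos: [595.1, 181.8, 84.6]
ee_rot: [-180.0, -0.0, 55.5]
ft_force: [2.5, 5.0, -0.8]
opening: 0.006
grip_force: 2.5
```

```bash
python3 k.py
```

```text
{'time_s': np.float64(13.3), 'eef_pos': array([595.08, 181.75,  84.62]), 'ee_rot': array([-1.7999e+02, -2.0000e-02,  5.5530e+01]), 'ft_force': array([ 2.52,  5.02, -0.78])}
theta -34.474199449953154 radial 39.969159216773136 tang 15.253595096450567
side 37 [543.2 198.4   9.    4.   46.3]
scene 191 [579.6 189.5  32.4  70.1  54.3]
```

Call:
send_rows(
  steps=[
    [[0,0,-0.0889,0.012,-0.0047,0,-1],[0,0,-0.0889,0.012,-0.0047,0,-1],[0,0,-0.0889,0.012,-0.0047,0,-1],[0,0,-0.0889,0.012,-0.0047,0,-1],[0,0,-0.0889,0.012,-0.0047,0,-1],[0,0,-0.0889,0.012,-0.0047,0,-1],[0,0,-0.0889,0.012,-0.0047,0,-1],[0,0,-0.0889,0.012,-0.0047,0,-1],[0,0,-0.0889,0.02,-0.0047,0,-1],[0,0,0,0.04,0,0,-1],[0,0,0,0.06,0,0,-1],[0,0,0,0,0,-0.15,-1],[0,0,0,0,0,-0.15,-1],[0,0,0,0.15,0,-0.15,-1],[0,0,0,0.15,0,0,-1],[0,0,0,0,0,0,-1],[0,0,0,0,0,0,-1],[0,0,0,0,0,0,-1]],
  ],
)

```text
time_s: 15.2
eef_pos: [591.2, 308.9, 194.2]
ee_rot: [-180.0, 0.1, 91.4]
ft_force: [-0.3, 0.2, -0.4]
opening: 0.007
grip_force: 0.0
```

```bash
python3 k.py; python3 - <<'E'
import cv2,numpy as np
d=np.load('/tmp/side.npz')['pixels']; cv2.imwrite('pics/s9.png',cv2.resize(d[100:330,170:420,::-1],None,fx=2.5,fy=2.5))
E
```

```text
{'time_s': np.float64(15.2), 'eef_pos': array([591.21, 308.88, 194.19]), 'ee_rot': array([-1.7995e+02,  8.0000e-02,  9.1370e+01]), 'ft_force': array([-0.34,  0.23, -0.38])}
theta 1.3724280723967723 radial 40.50843681647444 tang 116.14740976021069
side 243 [572.2 189.8  10.4  68.1  86.6]
scene 210 [575.4 191.5  10.7  70.   86.1]
```

View pics/s9.png

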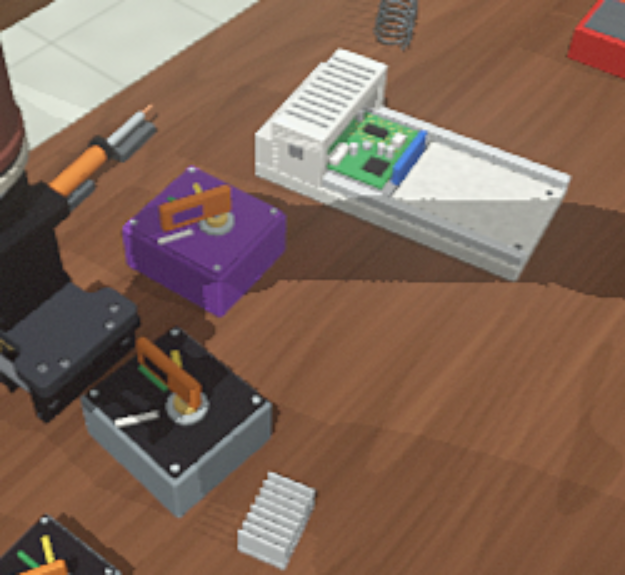

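The key at (168,370) rests along the green RUN mark, at world -3.7°, which matches the box's yaw. The carrier is still home and the arm is clear.

```bash
python3 -c "
from rig import bot
print(bot.finish_job())"
```

```text
the job is handed in; nothing more can be done
None
```

The job is handed in, with no verdict returned: the carrier is home against the stop, the key was held at START for about 1.4 s with about 5 N and sprang back to RUN, and the arm is clear.

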